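# Set the scan lamp and scan the fiche

### The job

The microfiche under the glass of the scanner needs a brighter lamp. With a fingertip laid on the knurled lamp wheel, turn it by friction to the operator's right, one click or two as it stands, until the green mark clicks in between the two white index ticks, and let go of it; then press the blue scan button down with a fingertip and let it come up again. Pick nothing up, and leave the film box, the film reel and the mouse where they are.

Things in the scene. Friction and masses are not known exactly. Their poses are not given: they have to be found in the camera images.
- scanner: Desktop microform scanner, fixed. Origin: centre of the underside of its 460 x 360 mm base plate, on the desk. x: from the operator's side to the rear; y: to the operator's left. Controls on a grey strip along the operator's edge, x -230 to -160 mm, flat top 50 mm above the desk. Behind it the glass stage (under 60 mm high); the white housing, 195 mm high, begins at x = -60 mm.
- lamp_wheel_top (a point): Crest of the black knurled lamp wheel, 60 mm above the desk, at x -195, y 60 mm in the scanner's frame, axes as the scanner's; does not turn. Radius 28, width 20 mm; axle level, along the scanner's x. Its top 10 mm stand out of the strip between two black cheeks (12 x 58 mm, tops 3 mm below the crest, white index ticks). Lay a fingertip on top with about 5 to 12 N and draw it along y.
- lamp_wheel (a joint): Angle of the lamp wheel, rad. Detents 0.349 apart, each with its mark at the ticks: -0.698 and -0.349 white (it starts in one of these), 0 green, +0.349 white; stops at -0.76 and 0.41. Grows as the top moves to the scanner's -y (operator's right). A click is 9.8 mm at the rim and takes about 1.6 N along it; past halfway the wheel drops into the next detent, and stays there when let go.
- scan_button_top (a point): Centre of the top of the round blue scan button (diameter 28 mm) when up, 72 mm above the desk, at x -195, y -45 mm in the scanner's frame, 105 mm to the operator's right of the lamp wheel. Its black collar is 44 mm across, its top 10 mm lower. Pressed straight down; springs back.
- scan_button (a joint): How far the scan button is pressed, m: 0 up, 0.006 fully down (5 N). It counts as pressed beyond 0.004.
- film_box: Bystander: loose white and blue film carton, 40 x 98 x 98 mm, standing on the desk in front of the scanner; origin at the centre of its underside.
- film_reel: Bystander: loose white reel of dark film, diameter 92, height 38 mm, lying flat on the desk in front of the scanner; origin at the centre of its underside.
- mouse: Bystander: loose black computer mouse, 105 x 58 x 34 mm, on the desk in front of the scanner; origin at the centre of its underside.

How it is judged:
On the way, in this order (a step that is already met when the one before it is completed fails the run):
1. the lamp wheel rests in the middle detent, green mark at the ticks, let go by the fingers (value of joint lamp_wheel between -0.08 and 0.08 rad and contact force between the fingers and lamp_wheel below 0.05 N), for 0.2 s.
2. the scan button is pressed down (value of joint scan_button above 0.004 m), for 0.05 s.
At the end, for the whole second after the job is handed in: The lamp wheel rests in its middle detent (within 0.08 rad of 0), the scan button has been pressed more than 4 mm after that and is up again (under 1 mm), and the film box, reel and mouse are within 15 mm of where they stood (value of joint lamp_wheel between -0.08 and 0.08 rad and value of joint scan_button below 0.001 m and distance of each of film_box, film_reel, mouse from where it was at the start of the episode below 0.015 m); the robot touches nothing.
It fails at once if the scan button is pressed while the lamp wheel is not at the green mark (value of joint scan_button above 0.004 m and (value of joint lamp_wheel below -0.2 rad or value of joint lamp_wheel above 0.2 rad)).
It fails at once if the film box, film reel or mouse is pushed, lifted or carried (distance of any of film_box, film_reel, mouse from where it was at the start of the episode above 0.015 m).
It also fails if it takes over 42 s, if anything falls off the work surface, if the arm or the gripper's body presses on something with over 40 N, if the wrist force passes 120 N, or if a joint passes its speed limit or range.

### The arm

A 6-joint arm with a two-finger parallel gripper is mounted at the origin on the work surface. World frame = base frame: x ahead of the robot, y to its left, z up, the work surface at z = 0. Lengths are in m, angles in rad, forces in N, time in s.
With the tool pointing down it reaches from about 0.375 to 0.825 m from the base axis. Payload 5.5 kg.
Tool frame: the origin (TCP) lies at the very end of the fingers, on their centre line; the grasp point (between the pads) lies 19 mm behind it (arm.hold_point_z is the distance from the TCP to the grasp point, in m); z points along the fingers, y is the direction in which the jaws open and shut (so a half turn about z gives the same grasp; the last joint's range is limited). The gripper opens to 85 mm and grips with 20 to 120 N. Pads are 22 mm wide; open, the fingers measure 114 mm over their backs; the gripper's body (76 mm by 85 mm) begins 54 mm behind the grasp point. The pads swing forward as they close: fully open they stand 13 mm farther back than shut.
Start: joints at [-1.118, 0.314, -0.047, 1.21, 0, 1.571], TCP at [0.262, -0.54, 0.231] pointing down, gripper open.
Joint ranges: [-2.67, 2.67], [-0.69, 1.73], [-1.03, 1.25], [-2.08, 2.16], [-1.42, 1.45], [-3.14, 3.14]. Speed limits (rad/s): [2.39, 2.39, 3.01, 3.14, 3.14, 3.14].

### API

Orientations are given as a unit quaternion [x, y, z, w].
In Python, from plant import arm gives the robot as it stands.
- The arm moves only by the tool apply_moves, never from a script. Its argument "increments" is a list that holds one entry, the list of rows, each a list of 7 numbers: the opening, from 0 (shut) to 1 (fully open), then the shift along the tool's x, y, z normalised to -1 to 1, where 1 is 0.2 m, then the turn, a rotation vector about the tool's x, y, z normalised to -1 to 1, where 1 is 120 degrees. A call has 1 to 12 rows; each row is the pose to reach, as a shift and turn from the pose measured when the call began, along the tool's axes at that moment; what a row does not reach only later rows make up. A row lasts 1/12 s, in which the tool goes at most 41.7 mm and 7.16 degrees, less where a joint would pass 70% of its speed; a pose out of reach is approached as far as the arm can. A call with a number of a shift or a turn outside -1 to 1 is refused whole. A call with a gripper value outside its range is refused whole. The fingers move at their own pace and stop on an object; "newtons" is the grip in N (left out, the last holds). Time passes only in rows, so rows that repeat a pose let the fingers close. It gives the time, the measured TCP pose, the force and the opening at its end, in the units of the state.
- arm.get_obs(): the state, without advancing time (a new reading comes with each control period).
- arm.grab_frame(name): name is "side" or "top" or "wrist"; returns the picture (420x560x3 uint8, red, green, blue); there is no depth.
- arm.calibration(name): a dict with "fx", "fy", "cx", "cy" (pixels), "extrinsics" (4x4, takes a point from camera to world coordinates); the wrist camera has in their place "hand_eye" (4x4, takes a point from camera to tool coordinates, whose origin is the TCP and whose axes are the flange's). Camera axes: x right, y up, looking along -z (the intrinsics and any distortion apply to the point x, -y, -z); pixel columns grow to the right and rows downward; lengths in m; the calibration is good to about 2 mm. The wrist camera is an equidistant fisheye: a pixel r from the principal point sees the ray r / f radians off the axis. A picture is of the moment at which its call begins: read the wrist's pose just before it. calibration takes no time and is no camera call.
- arm.finish_job(): hands the job in, once; it reports no verdict.
The state is a dict: "t": time; "joint_pos": joint angles; "joint_velocities": joint speeds; "tau": joint torques, N m; "ee_pos": TCP position; "ee_rot": TCP orientation; "contact_force": force on the tool from outside, world axes, zero at the start; "ft_torque": the same for the moment, N m; "gripper_width": opening from 0.0 (shut) to 1.0 (fully open).
Only numpy, scipy, OpenCV 4.12 (cv2) and the standard library are available. Lean on these libraries where they do the work, as an engineer would, in place of code of your own. Each camera call takes 0.05 s, during which the arm holds its last target. There are 200 camera calls.

## Working session

There is one attempt and no reset: what is moved stays moved. The work goes in short steps, Python scripts to look and compute and a tool call to move; the robot and the scene stay as the last step left them, time stands still between calls to the robot, and variables do not carry over. Pictures are saved under pics/ and viewed, about 8 in all and at most 12, crops included, and the job is handed in when it is done.

Besides the shell and the picture viewer there is one more tool, called as name([rows], argument=value, ...), one row to a line, values as JSON. apply_moves: Moves the arm, as the interface text tells. Its arguments: {"type":"object","properties":{"increments":{"type":"array"},"newtons":{"type":"number"}},"required":["increments"]}

```bash
mkdir -p pics; ls; cat > h.py <<'E'
import numpy as np,cv2,json
from plant import arm
def save(n,f):
    im=arm.grab_frame(n); cv2.imwrite('pics/'+f,im[:,:,::-1]); return im
E
python3 - <<'E'
from h import *
o=arm.get_obs();print(o)
a=save('top','top0.png');b=save('side','side0.png');c=save('wrist','w0.png')
for n in('top','side','wrist'):print(n,arm.calibration(n))
cv2.imwrite('pics/both0.png',cv2.resize(np.hstack([a,b])[:,:,::-1],(800,300),interpolation=cv2.INTER_AREA))
E
```

```text
pics
{'t': 0.0, 'joint_pos': array([-1.11799768e+00,  3.14246732e-01, -4.80765755e-02,  1.21018065e+00,
       -2.00083719e-05,  1.57081750e+00]), 'joint_velocities': array([-1.31244465e-03,  1.20434818e-03,  2.15453616e-03,  6.95155385e-05,
       -4.38133745e-04,  4.58458388e-04]), 'tau': array([ 2.70868541e-04, -5.39588463e+01,  3.39751303e+01,  1.94076175e-02,
        7.13414624e-05, -3.93755079e-05]), 'ee_pos': array([ 0.26223487, -0.53902582,  0.23042324]), 'ee_rot': array([ 9.74482974e-01,  2.24459807e-01, -2.01413263e-04, -8.29776830e-04]), 'contact_force': array([ 0.555757  , -0.10419897, -0.2847716 ]), 'ft_torque': array([ 0.02991875, -0.04092095, -0.01989872]), 'gripper_width': 0.9988587638361318}
top {'fx': 383.961535296276, 'fy': 383.961535296276, 'cx': 277.4360302641169, 'cy': 208.6524913612965, 'extrinsics': array([[ 0.11325425,  0.97315416, -0.2003608 ,  0.43970809],
       [-0.99355157,  0.10983756, -0.02812457, -0.0221525 ],
       [-0.0053624 ,  0.20225402,  0.97931841,  0.70898288],
       [ 0.        ,  0.        ,  0.        ,  1.        ]])}
side {'fx': 463.1148755867835, 'fy': 463.1148755867835, 'cx': 287.6338594050733, 'cy': 209.0546648171263, 'extrinsics': array([[-0.9949787 ,  0.05510008, -0.08355454,  0.46135403],
       [-0.09813657, -0.70108435,  0.70629311,  0.60784495],
       [-0.01966198,  0.71094636,  0.70297133,  0.70700595],
       [ 0.        ,  0.        ,  0.        ,  1.        ]])}
wrist {'fx': 325.19226210127806, 'fy': 325.19226210127806, 'cx': 278.87477488383274, 'cy': 212.56419985707393, 'hand_eye': array([[-3.28122568e-04,  9.44991154e-01,  3.27095722e-01,
         8.30380161e-02],
       [ 9.99999438e-01,  6.39765210e-04, -8.45165689e-04,
         4.33008193e-05],
       [-1.00793856e-03,  3.27095261e-01, -9.44990833e-01,
        -1.42337345e-01],
       [ 0.00000000e+00,  0.00000000e+00,  0.00000000e+00,
         1.00000000e+00]])}
```

View pics/top0.png

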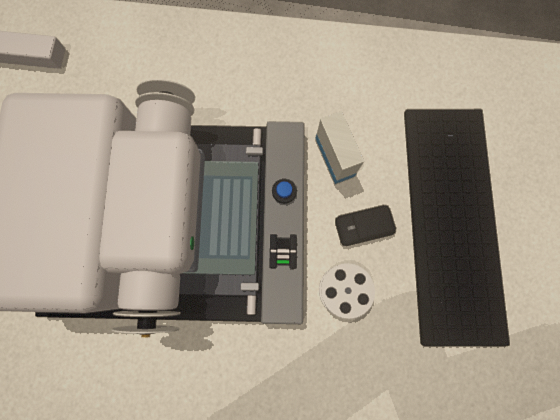

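View pics/side0.png

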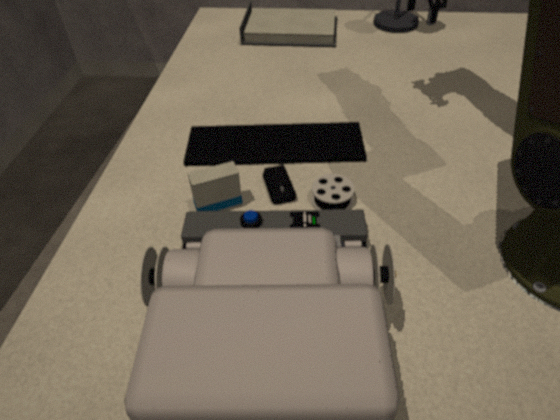

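The top view shows the strip at columns 265-303, the blue button at (284,189) and the wheel at (283,251). The green mark is at about (283,262), on the operator's left. The box, mouse and reel are right of the strip, and in the side view the button is at (251,219) and the wheel at (305,219).

```bash
cat >> h.py <<'E'
def ray(n,u,v):
    c=arm.calibration(n);E=c['extrinsics'];d=np.array([(u-c['cx'])/c['fx'],-(v-c['cy'])/c['fy'],-1.]);return E[:3,3],E[:3,:3]@d
def plane(n,u,v,z):
    o,d=ray(n,u,v);return o+d*(z-o[2])/d[2]
def tri(p1,p2):
    A=[];b=[]
    for n,(u,v) in(('top',p1),('side',p2)):
        o,d=ray(n,u,v);d=d/np.linalg.norm(d);P=np.eye(3)-np.outer(d,d);A.append(P);b.append(P@o)
    return np.linalg.lstsq(np.vstack(A),np.hstack(b),rcond=None)[0]
def cen(m):
    n,l,s,c=cv2.connectedComponentsWithStats(m.astype(np.uint8));i=1+np.argmax(s[1:,4]);return c[i],s[i]
E
python3 - <<'E'
from h import *
T=cv2.imread('pics/top0.png')[:,:,::-1].astype(int);S=cv2.imread('pics/side0.png')[:,:,::-1].astype(int)
bl=lambda I:(I[...,2]>I[...,0]+50)&(I[...,2]>I[...,1]+20)&(I[...,2]>90)
gr=lambda I:(I[...,1]>I[...,0]+40)&(I[...,1]>I[...,2]+40)
R={}
for nm,I,(x0,x1,y0,y1) in(('top',T,(262,305,120,325)),('side',S,(180,370,205,232))):
    m=np.zeros(I.shape[:2],bool);m[y0:y1,x0:x1]=1
    R[nm]=[cen(bl(I)&m),cen(gr(I)&m)];print(nm,R[nm])
print('btn tri',tri(R['top'][0][0],R['side'][0][0]),plane('top',*R['top'][0][0],.072),plane('side',*R['side'][0][0],.072))
print('green tri',tri(R['top'][1][0],R['side'][1][0]),plane('top',*R['top'][1][0],.059))
# strip corners in top: grey mask
g=(np.ptp(T,axis=2)<22)&(T.mean(2)>75)&(T.mean(2)<135);m=np.zeros_like(g);m[118:330,255:312]=1
n,l,s,c=cv2.connectedComponentsWithStats((g&m).astype(np.uint8));i=1+np.argmax(s[1:,4])
ct=cv2.findContours((l==i).astype(np.uint8),cv2.RETR_EXTERNAL,cv2.CHAIN_APPROX_NONE)[0][0]
box=cv2.boxPoints(cv2.minAreaRect(ct));print(box)
for p in box:print(plane('top',*p,.05))
w1=cv2.resize(T[170:285,255:315][:,:,::-1].astype(np.uint8),None,fx=5,fy=5,interpolation=cv2.INTER_CUBIC)
w2=cv2.resize(S[195:235,235:335][:,:,::-1].astype(np.uint8),None,fx=4.5,fy=4.5,interpolation=cv2.INTER_CUBIC)
C=np.zeros((575,760,3),np.uint8);C[:575,:300]=w1;C[:180,305:755]=w2;cv2.imwrite('pics/crop0.png',C)
E
```

```text
top [(array([283.75129534, 188.82901554]), array([276, 182,  16,  15, 193], dtype=int32)), (array([282.61702128, 261.46808511]), array([277, 260,  12,   4,  47], dtype=int32))]
side [(array([250.02531646, 214.72151899]), array([245, 211,  12,   9,  79], dtype=int32)), (array([313.57894737, 220.        ]), array([312, 217,   4,   7,  19], dtype=int32))]
btn tri [ 0.60719976 -0.01066655  0.06999181] [ 0.60567573 -0.01067866  0.072     ] [ 0.60773032 -0.00898104  0.072     ]
green tri [ 0.48468907 -0.02242907  0.05340409] [ 0.48360813 -0.02240455  0.059     ]
[[260.90338 323.81754]
 [262.3164  121.75747]
 [304.36328 122.05148]
 [302.95026 324.11154]]
[0.37860921 0.00190641 0.05      ]
[0.73352268 0.04287923 0.05      ]
[ 0.74151322 -0.03399052  0.05      ]
[ 0.38603564 -0.06707226  0.05      ]
```

View pics/crop0.png

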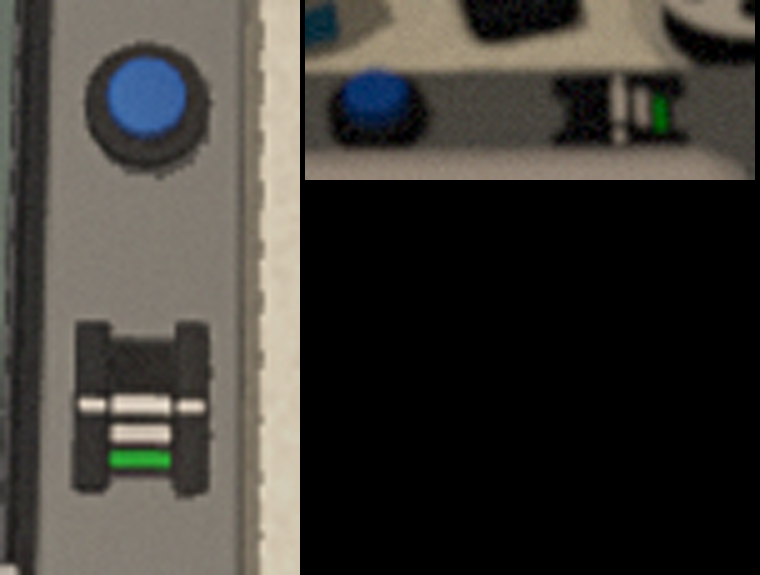

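The zoom shows a white mark at the ticks (row ≈251, column ≈283), then another white, then green. So the wheel stands two clicks away. Next I'll work out positions and the approach.

```bash
cat >> h.py <<'E'
from scipy.spatial.transform import Rotation as Ro
def go(p,yaw=None):
    o=arm.get_obs();R=Ro.from_quat(o['ee_rot']);d=R.inv().apply(np.array(p)-o['ee_pos'])/.2
    r=np.zeros(3)
    if yaw is not None:
        t=np.radians(yaw);X=np.array([np.cos(t),np.sin(t),0]);Z=np.array([0,0,-1.]);G=Ro.from_matrix(np.c_[X,np.cross(Z,X),Z]);r=(R.inv()*G).as_rotvec()/np.radians(120)
    print('t',o['t'].__round__(2),'pos',o['ee_pos'].round(4),'F',o['contact_force'].round(2),'w',round(o['gripper_width'],3));print('shift',d.round(4),'turn',r.round(4))
E
python3 - <<'E'
from h import *
bt,bs=plane('top',283.75,188.83,.072),plane('side',250.03,214.72,.072)
wt,ws=plane('top',283.2,251,.059),plane('side',305,218.3,.059)
print(bt,bs,tri((283.75,188.83),(250.03,214.72)));print(wt,ws,tri((283.2,251),(305,218.3)))
for b,w in((bt,wt),(bs,ws)):d=b-w;print(np.hypot(*d[:2]),np.degrees(np.arctan2(d[1],d[0])))
go([.5,-.022,.14],11)
E
```

```text
[ 0.60567375 -0.01067664  0.072     ] [ 0.60772192 -0.00898584  0.072     ] [ 0.60719263 -0.01066461  0.06999961]
[ 0.50117664 -0.0214417   0.059     ] [ 0.50210303 -0.02037115  0.059     ] [ 0.50173295 -0.02145478  0.05782566]
0.10505014742867534 5.881732913941428
0.10623075910615835 6.1525097526679104
t 0.15 pos [ 0.2623 -0.5391  0.2307] F [0.52 0.23 0.16] w 1.008
shift [ 2.2    -1.8045  0.4556] turn [-6.000e-04  1.000e-04  1.245e-01]
```

apply_moves([
  [[0,0.2,-0.16,0,0,0,0],[0,0.4,-0.33,0,0,0,0],[0,0.6,-0.5,0,0,0,0],[0,0.8,-0.66,0,0,0,0],[0,1,-0.82,0,0,0,0],[0,1,-0.82,0,0,0,0],[0,1,-0.82,0,0,0,0]],
], newtons=30)

```text
t: 0.73
ee_pos: [0.3716, -0.2993, 0.2307]
ee_rot: [0.974, 0.227, 0.0, -0.002]
contact_force: [-0.6, -1.0, 0.3]
gripper_width: 0.006
```

apply_moves([
  [[0,0.2,-0.16,0,0,0,0],[0,0.4,-0.33,0,0,0,0.03],[0,0.6,-0.5,0,0,0,0.06],[0,0.8,-0.66,0,0,0,0.09],[0,1,-0.82,0,0,0,0.125],[0,1,-0.82,0,0,0,0.125],[0,1,-0.82,0,0,0,0.125],[0,1,-0.82,0,0,0,0.125]],
])

```text
t: 1.4
ee_pos: [0.4798, -0.0613, 0.2314]
ee_rot: [0.995, 0.1, 0.0, -0.002]
contact_force: [0.4, 0.5, -0.8]
gripper_width: 0.0
```

```bash
python3 - <<'E'
from h import *
print(arm.get_obs()['joint_pos'].round(3));go([.496,-.0215,.1],11)
E
```

```text
[-0.13   0.096 -0.317  1.158  0.004  2.811]
t 1.4 pos [ 0.4798 -0.0613  0.2314] F [ 0.39  0.48 -0.82] w 0.0
shift [ 0.1182 -0.1759  0.6578] turn [-0.0021 -0.0004  0.004 ]
```

apply_moves([
  [[0,0.06,-0.09,0.2,0,0,0],[0,0.12,-0.18,0.4,0,0,0],[0,0.12,-0.18,0.55,0,0,0],[0,0.12,-0.18,0.66,0,0,0],[0,0.12,-0.18,0.72,0,0,0],[0,0.12,-0.18,0.75,0,0,0],[0,0.12,-0.18,0.75,0,0,0]],
])

```text
t: 1.98
ee_pos: [0.4949, -0.0216, 0.0802]
ee_rot: [0.995, 0.099, -0.001, -0.002]
contact_force: [0.3, 0.3, -0.5]
gripper_width: 0.001
```

```bash
python3 - <<'E'
from h import *
go([.497,-.0215,.06],11)
w=save('wrist','w1.png');s=save('side','s1.png')
a=s[120:260,200:360];a=cv2.resize(a,None,fx=3,fy=3,interpolation=cv2.INTER_CUBIC)
C=np.hstack([cv2.resize(w,(416,312)),a[54:366,48:432]]);cv2.imwrite('pics/ws1.png',C[:,:,::-1])
E
```

```text
t 1.98 pos [ 0.4949 -0.0216  0.0802] F [ 0.28  0.28 -0.49] w 0.001
shift [0.0108 0.0022 0.1012] turn [-0.0022  0.0009  0.0034]
```

View pics/ws1.png

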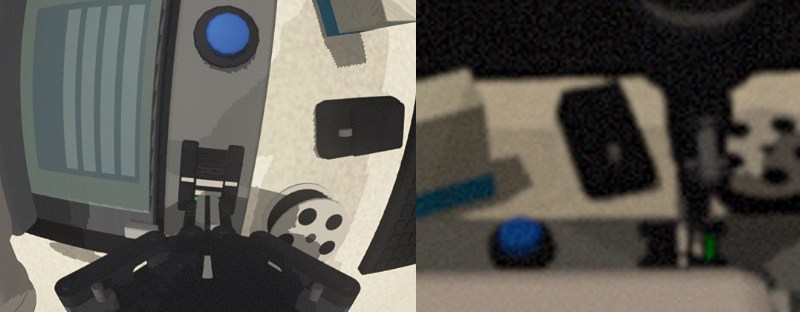

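The wrist view shows the shut tips centred between the two cheeks, just on the operator's left of the crest. The button sits further right at (226,37). In the side view the green mark still stands left of the ticks. Lowering now.

apply_moves([
  [[0,0.005,0.002,0.05,0,0,0],[0,0.005,0.002,0.085,0,0,0],[0,0.005,0.002,0.09,0,0,0],[0,0.005,0.002,0.09,0,0,0]],
])

```text
t: 2.42
ee_pos: [0.4973, -0.0215, 0.0638]
ee_rot: [0.995, 0.099, 0.0, -0.002]
contact_force: [1.0, -0.5, 0.0]
gripper_width: 0.001
```

apply_moves([
  [[0,0,0,0.007,0,0,0],[0,0,0,0.007,0,0,0],[0,0,0,0.007,0,0,0]],
])

```text
t: 2.67
ee_pos: [0.4974, -0.0215, 0.0626]
ee_rot: [0.995, 0.099, 0.0, -0.002]
contact_force: [0.1, -0.5, 0.9]
gripper_width: -0.001
```

apply_moves([
  [[0,0,0,0.008,0,0,0],[0,0,0,0.008,0,0,0],[0,0,0,0.008,0,0,0]],
])

```text
t: 2.92
ee_pos: [0.4974, -0.0215, 0.061]
ee_rot: [0.995, 0.1, 0.0, -0.002]
contact_force: [0.3, -0.1, -0.2]
gripper_width: -0.002
```

apply_moves([
  [[0,0,0,0.006,0,0,0],[0,0,0,0.006,0,0,0],[0,0,0,0.006,0,0,0]],
])

```text
t: 3.17
ee_pos: [0.4976, -0.0215, 0.06]
ee_rot: [0.995, 0.1, 0.001, -0.002]
contact_force: [-1.0, 0.1, 2.3]
gripper_width: -0.003
```

apply_moves([
  [[0,0,0,0.006,0,0,0],[0,0,0,0.006,0,0,0],[0,0,0,0.006,0,0,0]],
])

```text
t: 3.42
ee_pos: [0.4988, -0.0214, 0.0599]
ee_rot: [0.995, 0.1, 0.002, -0.002]
contact_force: [-0.9, 1.5, 8.3]
gripper_width: 0.001
```

apply_moves([
  [[0,0.01,0.001,0.006,0,0,0],[0,0.02,0.002,0.006,0,0,0],[0,0.03,0.003,0.006,0,0,0],[0,0.04,0.004,0.006,0,0,0],[0,0.05,0.005,0.006,0,0,0],[0,0.055,0.005,0.006,0,0,0]],
])

```text
t: 3.92
ee_pos: [0.5112, -0.0202, 0.0599]
ee_rot: [0.995, 0.1, 0.003, -0.002]
contact_force: [-0.8, -0.5, 7.6]
gripper_width: 0.0
```

```bash
python3 - <<'E'
from h import *
go([.497,-.0215,.06],11)
s=save('side','s2.png');w=save('wrist','w2.png')
f=lambda x,k:cv2.resize(x,None,fx=k,fy=k,interpolation=cv2.INTER_CUBIC)
C=np.hstack([f(w[170:270,210:360],2.6),f(s[200:235,275:335],6.5)[:227]] if 0 else [f(w[170:270,210:360],2.6),f(s[195:235,275:335],6.5)]);cv2.imwrite('pics/ws2.png',C[:,:,::-1])
E
```

```text
t 3.92 pos [ 0.5112 -0.0202  0.0599] F [-0.82 -0.48  7.64] w 0.0
shift [-0.0711 -0.0076 -0.0012] turn [-0.0015 -0.003   0.0036]
```

View pics/ws2.png

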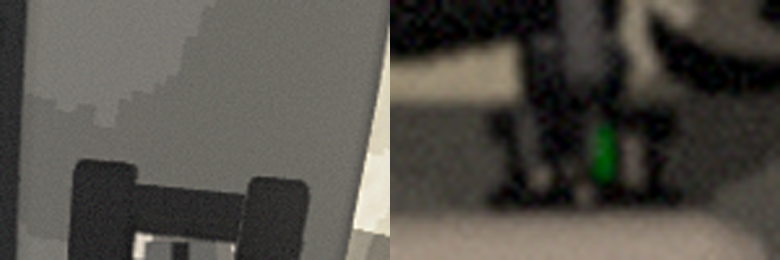

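The side crop shows the green mark about 2.8 px left of the tick, down from 8.6 px. The wheel followed about 13.6 mm, just short of the second halfway point. I'll lift and take a second stroke.

apply_moves([
  [[0,0,0,-0.05,0,0,0],[0,0,0,-0.1,0,0,0],[0,-0.04,-0.004,-0.1,0,0,0],[0,-0.07,-0.007,-0.1,0,0,0],[0,-0.07,-0.007,-0.1,0,0,0],[0,-0.07,-0.007,-0.1,0,0,0]],
])

```text
t: 4.52
ee_pos: [0.4962, -0.0217, 0.0794]
ee_rot: [0.995, 0.1, 0.003, -0.002]
contact_force: [0.0, 0.2, -0.1]
gripper_width: -0.004
```

```bash
cat >> h.py <<'E'
def green(f):
    s=save('side',f).astype(int);m=np.zeros(s.shape[:2],bool);m[208:232,285:330]=1
    # weighted green excess, mark vs tick column 305
    g=np.clip(s[...,1]-np.maximum(s[...,0],s[...,2])-15,0,None)*m;print('green col',(g*np.arange(560)).sum()/max(g.sum(),1),g.sum())
E
python3 - <<'E'
from h import *
go([.4965,-.0215,.0615],11)
green('s3.png')
w=save('wrist','w3.png')
f=lambda x,k:cv2.resize(x,None,fx=k,fy=k,interpolation=cv2.INTER_CUBIC)
s=cv2.imread('pics/s3.png')[:,:,::-1]
cv2.imwrite('pics/ws3.png',np.hstack([f(w[210:310,210:360],2.6),f(s[195:235,275:335],6.5)])[:,:,::-1])
E
```

```text
t 4.52 pos [ 0.4962 -0.0217  0.0794] F [ 0.05  0.19 -0.11] w -0.004
shift [ 0.0012 -0.0004  0.0897] turn [-0.0016 -0.0027  0.0035]
green col 309.26816074188565 1294
```

View pics/ws3.png

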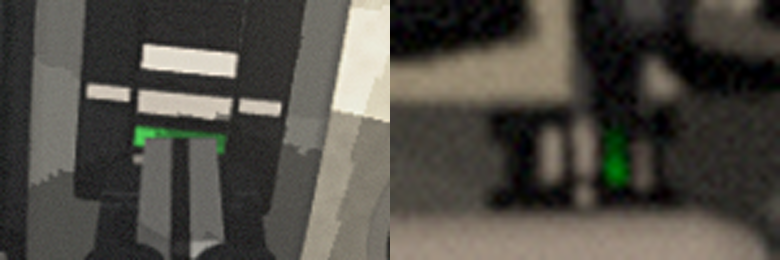

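The second white mark now sits between the ticks, with green next below it, so one click is left. Second stroke now.

apply_moves([
  [[0,0,0,0.05,0,0,0],[0,0,0,0.085,0,0,0],[0,0,0,0.092,0,0,0],[0,0,0,0.092,0,0,0],[0,0,0,0.092,0,0,0]],
])

```text
t: 5.03
ee_pos: [0.4967, -0.0215, 0.0603]
ee_rot: [0.995, 0.1, 0.002, -0.002]
contact_force: [0.0, -0.4, 0.1]
gripper_width: -0.004
```

apply_moves([
  [[0,0,0,0.01,0,0,0],[0,0,0,0.01,0,0,0],[0,0,0,0.01,0,0,0]],
])

```text
t: 5.28
ee_pos: [0.4986, -0.0214, 0.0598]
ee_rot: [0.995, 0.1, 0.004, -0.002]
contact_force: [0.2, 0.7, 12.0]
gripper_width: 0.0
```

apply_moves([
  [[0,0.01,0.001,0.006,0,0,0],[0,0.02,0.002,0.006,0,0,0],[0,0.03,0.003,0.006,0,0,0],[0,0.04,0.004,0.006,0,0,0],[0,0.04,0.004,0.006,0,0,0]],
])

```text
t: 5.7
ee_pos: [0.5084, -0.0205, 0.0599]
ee_rot: [0.995, 0.1, 0.006, -0.002]
contact_force: [-1.6, 1.0, 10.9]
gripper_width: 0.004
```

apply_moves([
  [[0,0,0,-0.05,0,0,0],[0,0,0,-0.15,0,0,0],[0,0,0,-0.2,0,0,0],[0,0,0,-0.2,0,0,0],[0,0,0,-0.2,0,0,0]],
])

```text
t: 6.12
ee_pos: [0.5086, -0.0207, 0.1003]
ee_rot: [0.995, 0.1, 0.006, -0.002]
contact_force: [-0.6, 0.4, -0.3]
gripper_width: -0.001
```

```bash
python3 - <<'E'
from h import *
go([.6065,-.01,.1],11)
green('s4.png')
w=save('wrist','w4.png')
f=lambda x,k:cv2.resize(x,None,fx=k,fy=k,interpolation=cv2.INTER_CUBIC)
s=cv2.imread('pics/s4.png')[:,:,::-1]
cv2.imwrite('pics/ws4.png',np.hstack([f(w[190:310,190:370],2.2)[:260],f(s[195:235,275:335],6.5)])[:,:,::-1])
E
```

```text
t 6.12 pos [ 0.5086 -0.0207  0.1003] F [-0.64  0.39 -0.28] w -0.001
shift [0.4905 0.0445 0.0079] turn [-0.0011 -0.0062  0.0037]
green col 304.485807860262 1832
```

View pics/ws4.png

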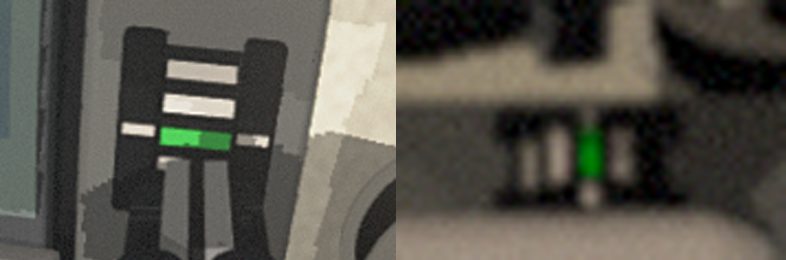

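Both views show the green mark level with the two ticks (side column 304.5, tick ≈305) and the fingers clear. On to the button.

apply_moves([
  [[0,0.15,0.014,0,0,0,0],[0,0.3,0.027,0,0,0,0],[0,0.42,0.038,0,0,0,0],[0,0.49,0.045,0,0,0,0],[0,0.49,0.045,0,0,0,0],[0,0.49,0.045,0.08,0,0,0],[0,0.49,0.045,0.12,0,0,0],[0,0.49,0.045,0.12,0,0,0],[0,0.49,0.045,0.12,0,0,0]],
])

```text
t: 6.97
ee_pos: [0.6037, -0.01, 0.0751]
ee_rot: [0.995, 0.1, 0.004, -0.002]
contact_force: [0.9, 0.3, -0.3]
gripper_width: -0.001
```

```bash
python3 - <<'E'
from h import *
go([.6065,-.01,.066],11)
green('s5.png')
w=save('wrist','w5.png')
f=lambda x,k:cv2.resize(x,None,fx=k,fy=k,interpolation=cv2.INTER_CUBIC)
s=cv2.imread('pics/s5.png')[:,:,::-1]
cv2.imwrite('pics/ws5.png',np.hstack([f(w[190:310,190:370],2.2)[:260],f(s[190:230,225:285],6.5)])[:,:,::-1])
E
```

```text
t 6.97 pos [ 0.6037 -0.01    0.0751] F [ 0.85  0.35 -0.33] w -0.001
shift [0.0136 0.003  0.0456] turn [-0.0017 -0.0037  0.0037]
green col 304.4592310942121 2367
```

View pics/ws5.png

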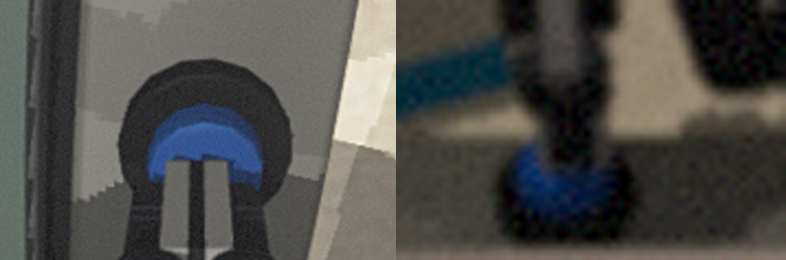

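The tips stand centred over the blue button, just above it, and the mark is unmoved. Pressing, then rising.

apply_moves([
  [[0,0.01,0.002,0.01,0,0,0],[0,0.01,0.002,0.03,0,0,0],[0,0.01,0.002,0.045,0,0,0],[0,0.01,0.002,0.05,0,0,0],[0,0.01,0.002,0.05,0,0,0],[0,0.01,0.002,0.05,0,0,0]],
])

```text
t: 7.57
ee_pos: [0.6083, -0.01, 0.0672]
ee_rot: [0.995, 0.1, 0.006, -0.002]
contact_force: [2.1, -0.3, 4.4]
gripper_width: -0.0
```

apply_moves([
  [[0,0,0,0.012,0,0,0],[0,0,0,0.012,0,0,0],[0,0,0,0.012,0,0,0],[0,0,0,0.012,0,0,0]],
])

```text
t: 7.9
ee_pos: [0.6084, -0.01, 0.066]
ee_rot: [0.995, 0.1, 0.006, -0.002]
contact_force: [-1.6, -0.1, 11.8]
gripper_width: 0.002
```

apply_moves([
  [[0,0,0,-0.05,0,0,0],[0,0,0,-0.2,0,0,0],[0,0,0,-0.35,0,0,0],[0,0,0,-0.5,0,0,0],[0,0,0,-0.5,0,0,0],[0,0,0,-0.5,0,0,0]],
])

```text
t: 8.4
ee_pos: [0.608, -0.0105, 0.1679]
ee_rot: [0.995, 0.1, 0.008, -0.002]
contact_force: [-0.2, -0.5, -2.1]
gripper_width: 0.001
```

```bash
python3 - <<'E'
from h import *
go([.6065,-.01,.066],11)
green('s6.png');w=save('wrist','w6.png')
a=cv2.imread('pics/side0.png');b=cv2.imread('pics/s6.png')
cv2.imwrite('pics/fin.png',np.hstack([cv2.resize(w,(440,330))[:,:,::-1],cv2.resize(np.vstack([a[150:240,180:370],b[150:240,180:370]]),(348,330))]))
E
```

```text
t 8.4 pos [ 0.608  -0.0105  0.1679] F [-0.21 -0.51 -2.11] w 0.001
shift [-0.0149 -0.003   0.5093] turn [-0.0008 -0.0075  0.0037]
green col 304.4259338772005 2329
```

View pics/fin.png

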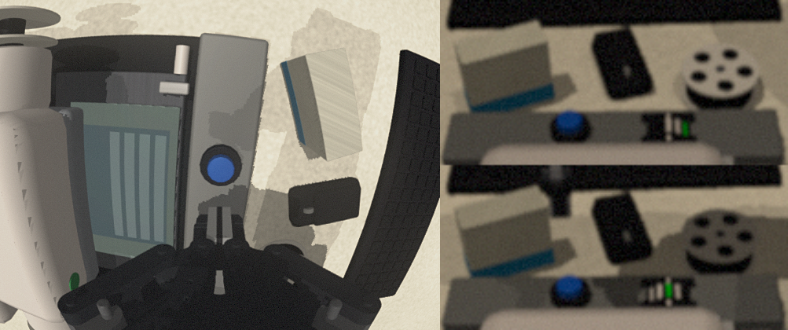

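The button is up again. Green is still at the ticks, and the box, mouse and reel look unmoved between the before and after crops. Handing in.

```bash
python3 -c "
from plant import arm
print(arm.finish_job())"
```

```text
the job is handed in; nothing more can be done
None
```

The job is handed in, with no verdict reported. The wheel started two clicks short of green. I turned it there with two friction strokes of the shut fingertips (about 8 N, then 11–12 N) and lifted off after each one. The first stroke ran about 13.6 mm, longer than one click, but the wheel settled back at the intermediate white mark. I then pressed the scan button until the TCP stood at z = 66.0 mm (6 mm of travel, 11.8 N) and rose to 168 mm.

**Last checks:**
- **Lamp wheel:** the green mark is level with the ticks, at side-view column 304.4 against about 305 for the tick. That column stayed within 0.1 px from just after the second stroke to the end.
- **Scan button:** it looks up again in the last pictures; I did not measure its height afterwards.
- **Film box, mouse and reel:** they look unmoved in the side view before and after, judged by eye only.
- **Time:** about 8.5 s of the 42 s had passed at hand-in.

**Disagreements:**
- The two cameras placed the button about 2.7 mm apart and the wheel about 1.4 mm apart. Their heights came out about 2 mm lower than the text's, but contact with the wheel came at the text's 60 mm.
- The last force reading was -2.1 N vertically with the tool in free air just after the fast rise. I took it as the arm still settling and did not read it again.

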